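Release the clamp latch of the medal display case

TASK

Unlatch the medal case so that its clear cover can be opened: with a fingertip, roll the knurled brass nut round by its rim, anticlockwise seen from above, to loosen it by two full turns and no more, so that it stays on its stud. Then push the freed latch arm aside with a fingertip, about a quarter turn clockwise, until no part of it lies over the clear cover, and move away. Press lightly, do not pinch or lift anything, and leave the capsule, coin tube and loupe where they are.

Things in the scene. Friction and masses are not known exactly. Their poses are not given: they have to be found in the camera images.
- case: Black medal display case, 260 (x) by 340 (y) by 40 mm high, fixed to the table. Origin at the centre of its underside, z up. Its flat front ledge, on its -x side towards the robot (x from -130 to -60 mm, top 40 mm above the table), carries the latch; the clear cover lies behind it.
- cover_edge (a point): Middle of the top front edge of the clear cover, marked by a bright aluminium strip; case frame x = -61, y = 0, 46 mm above the table, under the latch arm. The cover is 6 mm thick, level, and reaches from here to x = 128 mm, y +-168 mm. Fixed.
- stud (a point): Tip of the upright dark threaded stud, 10 mm across, on the case's ledge (case frame x = -92, y = 0), 88 mm above the table. The nut and the latch arm turn about this vertical axis. Fixed.
- stop_pin (a point): Top of a fixed steel stop pin, 6 mm across, standing on the ledge at the left (+y) side of the latch arm; case frame x = -64, y = 12 mm, 52 mm above the table (2 mm below the top of the arm).
- clamp_nut: The nut with the steel saddle plate below it. Origin on the stud axis at the plate's underside, 54 mm above the table when tight; rises 2 mm per turn as the nut is loosened. Above it: plate 0 to 2 mm; plain hub, 23 mm across, to 11 mm; knurled brass head, 44 mm across (radius 22), 11 to 25 mm, so 65 to 79 mm above the table when tight. The plate does not rotate.
- saddle_lip (a point): Middle of the front edge of the saddle plate, 24.5 mm from the stud axis over the arm, on the plate's underside. The plate is 24 mm wide and has a lip on each side, 2.4 mm deep, that straddles the latch arm and locks it; the lips come free of the arm after about one and a quarter turns of the nut, and rise with it.
- nut_turn (a joint): Rotation of the nut in radians: 0 when tight (as it starts), growing anticlockwise seen from above (loosening), 6.283 per full turn. Turning takes about 0.03 to 0.05 N m (about 2 N along the rim); it stays where it is left. The knurl grips a fingertip well (friction coefficient about 1.2).
- nut_mark (a point): Outer end of the white index line painted on the nut's top face, 20 mm from the stud axis; it goes round with the nut (a white stripe also runs down the rim there).
- latch: Latch arm: aluminium bar 16 mm wide, 8 mm thick, on a 36 mm boss round the stud, about 60 g. Origin on the stud axis at its underside, 46 mm above the table; its x axis runs along the arm. It starts over the cover, along the case's +x, beside the stop pin, locked by the saddle plate under the nut. Freed, it swings clockwise seen from above, its end going to the case's -y side.
- latch_end (a point): Middle of the latch arm's end face, 66 mm from the stud axis, half way up its 8 mm thickness, 50 mm above the table. The last 18 mm of the arm are painted red on top. The arm slides level with the top of the cover, 6 mm above the ledge.
- capsule: Bystander: medal in a round clear capsule, 44 mm across, 9 mm high, lying on the case's ledge left of the nut. Origin at the centre of its underside.
- coin_tube: Bystander: blue coin tube with a white cap, 33 mm across, 70 mm high, standing on the table beside the case. Origin at the centre of its underside.
- loupe: Bystander: black stand loupe, 44 mm across, 42 mm high, standing on the table on the other side of the case. Origin at the centre of its underside.
Mind the look-alikes: they are no part of the job. Of the things that look like the latch, the smallest one is meant.

How it is judged (in metres and radians):
On the way, in this order (a step that is already met when the one before it is completed fails the run):
1. the nut is loosened by two full turns (within a quarter turn) while the latch arm still lies over the cover (value of joint nut_turn between 10.996 and 14.137 rad and x of latch_end in the frame of case above -0.045 m), for 0.2 s.
2. the latch arm is swung clockwise clear of the cover (x of latch_end in the frame of case below -0.069 m), for 0.2 s.
At the end, for the whole second after the job is handed in: The nut stands two full turns (1.75 to 2.25) loose from tight and at rest; the latch arm has swung clockwise about 70 degrees or more, so that no part of it lies over the clear cover, still lying on its seat and at rest; capsule, coin tube and loupe stand within 12 mm of where they were (value of joint nut_turn between 10.996 and 14.137 rad and x of latch_end in the frame of case below -0.069 m and y of latch_end in the frame of case below -0.015 m and z of latch_end in the frame of case between 0.035 and 0.06 m and linear speed of latch below 0.02 m/s and velocity of joint nut_turn between -0.1 and 0.1 rad/s and distance of each of capsule, coin_tube, loupe from where it was at the start of the episode below 0.012 m and angle between each of capsule, coin_tube, loupe's own z axis and vertical below 0.2 rad); the robot touches nothing.
It fails at once if the latch arm is lifted off its seat (z of latch_end in the frame of case above 0.065 m).
It fails at once if the nut is pinched or pressed hard (over 40 N) (contact force between the fingers and clamp_nut above 40 N).
It fails at once if the latch arm is forced (over 30 N) (contact force between the fingers and latch above 30 N).
It fails at once if the nut is turned more than two and a half turns, to the end of its stud (value of joint nut_turn above 15.708 rad).
It fails at once if the capsule, coin tube or loupe is moved, lifted or knocked over (distance of any of capsule, coin_tube, loupe from where it was at the start of the episode above 0.02 m or angle between any of capsule, coin_tube, loupe's own z axis and vertical above 0.4 rad).
It also fails if it takes over 72 s, if anything falls off the work surface, if the arm or the gripper's body presses on something with over 40 N, if the wrist force passes 120 N, or if a joint passes its speed limit or range.

ROBOT

A 7-joint arm with a two-finger parallel gripper is mounted at the origin on the work surface. World frame = base frame: x ahead of the robot, y to its left, z up, the work surface at z = 0. Lengths are in mm, angles in rad, forces in N, time in s.
With the tool pointing down it reaches from about 400 to 925 mm from the base axis. Payload 5.6 kg.
Tool frame: the origin (TCP) lies between the finger pads; the fingertips stand arm.nose_length ahead of it and the grasp point (between the pads) lies 3 mm ahead of it (arm.nose_length is the distance from the TCP to the fingertips, in mm); z points along the fingers, y is the line along which they close (so a half turn about z gives the same grasp; the last joint's range is limited). The gripper opens to 85 mm and grips with 20 to 120 N. Pads are 22 mm wide; open, the fingers measure 114 mm over their backs; the gripper's body (76 mm by 85 mm) begins 54 mm behind the grasp point. The pads swing forward as they close: fully open they stand 13 mm farther back than shut.
Start: joints at [1.22, 0.468, -0.012, 1.603, 0.006, 1.071, -0.056], TCP at [196.885, -619.471, 253.29] pointing down, gripper open.
Joint ranges: [-2.53, 2.53], [-0.31, 2.02], [-1.57, 1.55], [0.28, 2.44], [-1.29, 4.43], [0.15, 1.84], [-2.92, 2.92]. Speed limits (rad/s): [2.57, 2.57, 3.14, 3.14, 3.14, 3.14, 3.14].

INTERFACE

Orientations are given as a unit quaternion [x, y, z, w].
In Python, from rig import arm gives the robot as it stands. The module is installed in compiled form; this text tells all that it offers.
- The arm moves only by the tool send_rows, never from a script. Its argument "targets" is one flat list of numbers, 4 for each row, row after row: the shift along the tool's x, y, z in cm, then the turn about the tool's z in degrees. In form: [tx, ty, tz, spin, tx, ty, tz, spin, ...]. A call has 1 to 12 rows; each row shifts and turns the commanded pose from where the row before left it, along the tool's axes as they then stand; what a row does not reach is not made up. A row lasts 1/12 s, in which the tool goes at most 41.7 mm and 7.16 degrees, less where a joint would pass 70% of its speed; a pose out of reach is approached as far as the arm can. A call with a gripper value outside its range is refused whole. "gripper" is the opening, from -1 (shut) to 1 (fully open), so that 0 is half open, set as the call begins (left out, the last holds). The fingers move at their own pace and stop on an object; "grip_force" is the grip in N (left out, the last holds). Time passes only in rows, so rows that do not move let the fingers close. It gives the time, the measured TCP pose, the force, the opening and the grip force at its end, in the units of the state.
- arm.sense(): the state, without advancing time (a new reading comes with each control period).
- arm.read_camera(name): name is "side" or "top"; returns the picture (480x640x3 uint8, red, green, blue); there is no depth.
- arm.camera_info(name): a dict with "intrinsics" (3x3 intrinsics, pixels), "k1" (the pictures are not rectified: a ray, as slopes to the right and down, at radius r is drawn at 1 + k1 r^2 times it, then the intrinsics apply), "position" and "attitude" of the camera in the world. Camera axes: x right, y up, looking along -z (the intrinsics and any distortion apply to the point x, -y, -z); pixel columns grow to the right and rows downward; lengths in mm; the calibration is good to about 2 mm. A picture is of the moment at which its call begins. camera_info takes no time and is no camera call.
- arm.sign_off(): hands the job in; it is judged then, once.
The state is a dict: "clock": time; "joint_pos": joint angles; "dq": joint speeds; "tau": joint torques, N m; "ee_pos": TCP position; "ee_rot": TCP orientation; "ft_force": force on the tool from outside, world axes, zero at the start; "ft_torque": the same for the moment, N m; "grip_width": opening from 0.0 (shut) to 1.0 (fully open); "finger_force": force on a finger pad.
Only numpy, scipy, OpenCV 4.12 (cv2) and the standard library are available. Lean on these libraries where they do the work, as an engineer would, in place of code of your own. Each camera call takes 0.05 s, during which the arm holds its last target. There are 200 camera calls.

## Working session

There is one attempt and no reset: what is moved stays moved. The work goes in short steps, Python scripts to look and compute and a tool call to move; the robot and the scene stay as the last step left them, time stands still between calls to the robot, and variables do not carry over. Pictures are saved under pics/ and viewed, at most 10 in all, crops included, and the job is handed in when it is done.

Besides the shell and the picture viewer there is one more tool, called after "Request:" as name(argument=value, ...) on one line, values as JSON. send_rows: Moves the arm, as the interface text tells. Its arguments: {"type":"object","properties":{"targets":{"type":"array","items":{"type":"number"}},"gripper":{"type":"number"},"grip_force":{"type":"number"}},"required":["targets"]}

```bash
mkdir -p pics; cat > h.py <<'E'
import numpy as np, cv2
from rig import arm
from scipy.spatial.transform import Rotation as R
def snap(n,f):
    im=arm.read_camera(n); cv2.imwrite('pics/'+f,im[:,:,::-1]); return im
def cam(n):
    i=arm.camera_info(n); K=np.array(i['intrinsics'],float); p=np.array(i['position'],float); a=np.array(i['attitude'],float)
    M=R.from_quat(a).as_matrix() if a.size==4 else a.reshape(3,3)
    return K,float(i['k1']),p,M
def ray(n,u,v):
    K,k,p,M=cam(n); s=cv2.undistortPoints(np.array([[[u,v]]],float),K,np.array([k,0,0,0.]))[0,0]
    d=M@np.array([s[0],-s[1],-1]); return p,d
def onz(n,u,v,z):
    p,d=ray(n,u,v); return p+d*(z-p[2])/d[2]
def pix(n,P):
    K,k,p,M=cam(n); c=M.T@(np.array(P,float)-p); s=np.array([c[0],-c[1]])/-c[2]; s=s*(1+k*(s@s)); return K[:2,:2]@s+K[:2,2]
E
python3 - <<'E'
from h import *
print(arm.sense(), arm.nose_length)
for n in('top','side'):
    print(arm.camera_info(n)); snap(n,n+'0.png')
E
```

```text
{'clock': 0.0, 'joint_pos': array([ 1.22001089,  0.46837859, -0.01160255,  1.60364433,  0.00598716,
        1.07138769, -0.05629709]), 'dq': array([ 0.00035048, -0.00106409,  0.00128583, -0.00044045,  0.0008983 ,
        0.00019936, -0.00029713]), 'tau': array([-5.08146004e-04, -5.32396531e+01,  2.11846823e-02, -2.51303279e+01,
        1.14437041e-02,  7.79445225e-03,  3.96081504e-06]), 'ee_pos': array([ 196.69732765, -618.97226687,  252.32879505]), 'ee_rot': array([ 9.88186635e-01,  1.53252662e-01, -1.92385584e-04, -8.70686046e-04]), 'ft_force': array([-0.39307825,  0.16720824, -0.07670381]), 'ft_torque': array([-0.00784165, -0.00649811,  0.04926442]), 'finger_force': 0.0, 'grip_width': 1.000406760818525} 22.0
{'intrinsics': array([[511.89124554,   0.        , 317.1696299 ],
       [  0.        , 511.89124554, 240.28812099],
       [  0.        ,   0.        ,   1.        ]]), 'k1': 0.018323415029132935, 'position': array([ 443.4194438 ,   36.44792315, 1124.00705544]), 'attitude': array([ 0.03591737, -0.03350195, -0.69815306,  0.71426176])}
{'intrinsics': array([[511.59905813,   0.        , 321.55879509],
       [  0.        , 511.59905813, 235.13964302],
       [  0.        ,   0.        ,   1.        ]]), 'k1': -0.14347806218679307, 'position': array([ 479.82742292, -795.62535098,  668.05146082]), 'attitude': array([ 0.45978259, -0.01372942, -0.00890908,  0.88788068])}
```

View pics/top0.png

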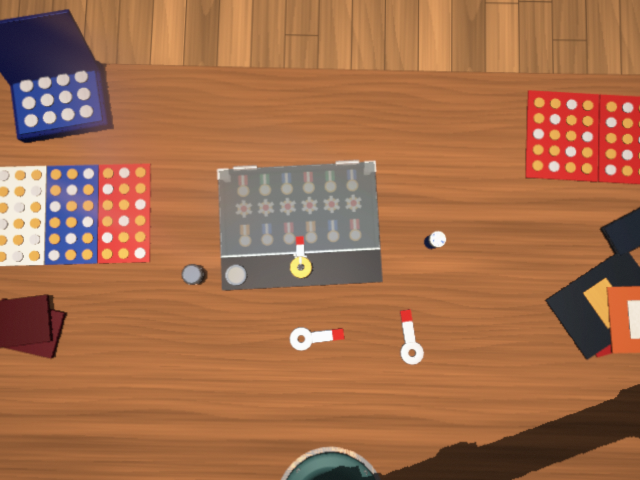

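View pics/side0.png

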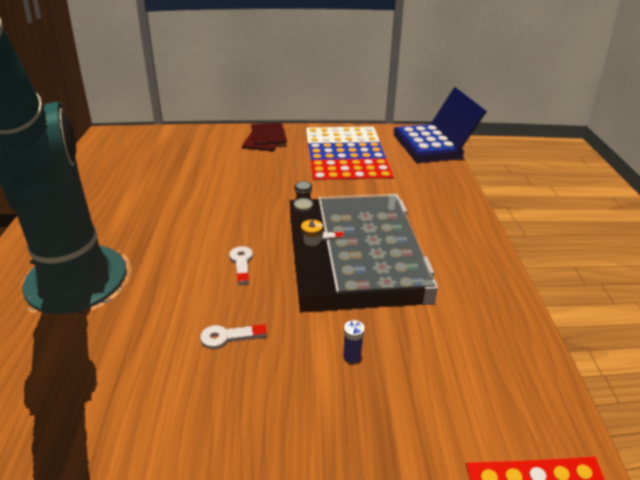

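The top view shows three latch-like arms: one under the brass nut at (301,267)–(300,240), and loose ones at (301,339) and (412,352). The one on the case is the smallest, and it is the only one on a stud. The capsule is at (235,275), the loupe at (193,274) and the tube at (437,240). I'll measure and confirm in one crop.

```bash
cat > m.py <<'E'
from h import *
im=cv2.imread('pics/top0.png'); hsv=cv2.cvtColor(im,cv2.COLOR_BGR2HSV)
def blobs(mask,roi):
    m=np.zeros_like(mask); x0,y0,x1,y1=roi; m[y0:y1,x0:x1]=mask[y0:y1,x0:x1]
    n,l,s,c=cv2.connectedComponentsWithStats(m); return [(s[i].tolist(),c[i].round(2).tolist()) for i in range(1,n) if s[i][4]>8]
print('Y',blobs(cv2.inRange(hsv,(18,120,100),(36,255,255)),(270,240,330,290)))
red=cv2.inRange(hsv,(0,190,100),(6,255,255))|cv2.inRange(hsv,(174,190,100),(180,255,255))
for z,roi in((54,(285,230,315,262)),(8,(320,320,350,350)),(8,(395,300,420,325))):
    for s,c in blobs(red,roi): print('R',s,c,onz('top',*c,z).round(1))
for nm,(u,v),z in(('nut',(301,267),79),('capsule',(235,275),49),('loupe',(193,274),42),('tube',(437,240),70),('A',(301,339),8),('B',(412,352),8)): print(nm,onz('top',u,v,z).round(1))
# ledge corners + case outline on z=40/0
for u,v in((221,290),(381,281),(218,169),(376,162)): print((u,v),onz('top',u,v,40).round(1))
c=im[215:300,210:330]; cv2.imwrite('pics/c0.png',cv2.resize(c,(780,552),interpolation=cv2.INTER_CUBIC))
E
python3 m.py
```

```text
Y [([290, 257, 22, 21, 289], [300.78, 267.94])]
R [297, 237, 6, 6, 31] [299.48, 239.81] [549.   78.5  54. ]
R [333, 329, 11, 11, 106] [338.04, 333.99] [351.9  -8.    8. ]
R [401, 310, 11, 11, 101] [405.9, 315.01] [ 395.8 -153.5    8. ]
nut [490.8  72.9  79. ]
capsule [472.3 211.8  49. ]
loupe [472.6 301.5  42. ]
tube [ 553.4 -206.2   70. ]
A [339.5  71.4   8. ]
B [ 317.7 -166.9    8. ]
(221, 290) [440.4 241.5  40. ]
(381, 281) [466.9 -95.2  40. ]
(218, 169) [699.7 258.7  40. ]
(376, 162) [722.8 -81.7  40. ]
```

View pics/c0.png

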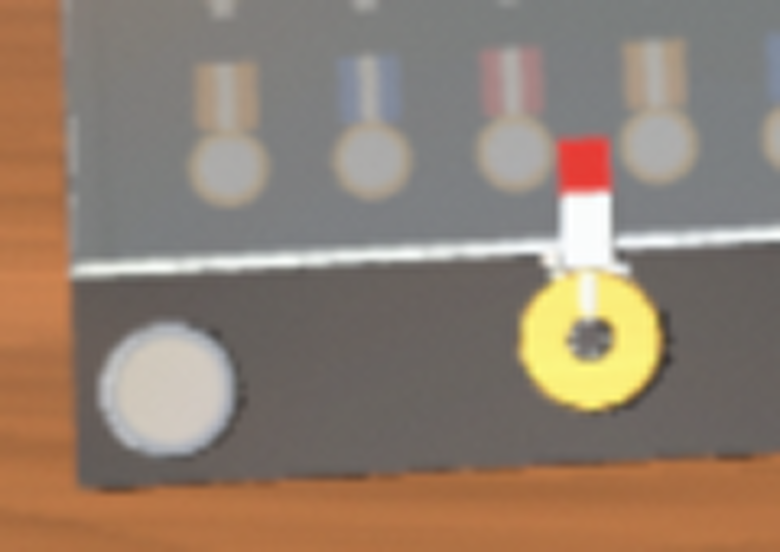

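The crop confirms it: stud at crop (591,339), i.e. image (300.9,267.2). The white index line points along the arm, and the red-tipped bar lies over the cover strip. The case yaw is about 4.5° and the stud is at about (491, 73). That fits the red centre 57 mm away at (549, 78.5).

Next I'll move beside the nut with the fingers shut.

Request:
send_rows(targets=[1.87, -2.52, 0, 0, 1.87, -2.52, 0, 0, 1.87, -2.52, 0, 0, 1.87, -2.52, 0, 0, 1.87, -2.52, 0, 0, 1.87, -2.52, 0, 0, 1.87, -2.52, 0, 0, 1.87, -2.52, 0, 0, 1.87, -2.52, 0, 0, 1.87, -2.52, 0, 0, 1.87, -2.52, 0, 0, 1.87, -2.52, 0, 0], gripper=-1, grip_force=20)

```text
clock: 1.1
ee_pos: [319.1, -261.7, 253.1]
ee_rot: [0.988, 0.153, -0.0, -0.0]
ft_force: [0.9, -0.5, -0.7]
grip_width: -0.001
finger_force: 0.0
```

Request:
send_rows(targets=[1.87, -2.52, 0.85, 0, 1.87, -2.52, 0.85, 0, 1.87, -2.52, 0.85, 0, 1.87, -2.52, 0.85, 0, 1.87, -2.52, 0.85, 0, 1.87, -2.52, 0.85, 0, 1.87, -2.52, 0.85, 0, 1.87, -2.52, 0.85, 0, 1.87, -2.52, 0.85, 0, 1.87, -2.52, 0.85, 0, 1.87, -2.52, 0.85, 0, 1.87, -2.52, 0.85, 0])

```text
clock: 2.1
ee_pos: [441.5, 94.2, 150.6]
ee_rot: [0.988, 0.153, -0.0, 0.0]
ft_force: [1.1, -1.3, 0.3]
grip_width: 0.006
finger_force: 0.0
```

Request:
send_rows(targets=[0, 0, 0, 6.6, 0, 0, 0, 6.6, 0, 0, 0, 6.6, 0, 0, 0, 6.6, 0, 0, 0, 6.6, 0, 0, 0, 6.6, 0, 0, 0, 0, 0, 0, 0, 0])

```text
clock: 2.77
ee_pos: [441.2, 92.9, 151.1]
ee_rot: [0.982, -0.189, -0.0, 0.0]
ft_force: [-0.2, 0.1, 0.1]
grip_width: 0.001
finger_force: 0.0
```

```bash
cat >> h.py <<'E'
def st():
    s=arm.sense(); M=R.from_quat(s['ee_rot']).as_matrix(); psi=np.degrees(np.arctan2(M[1,0],M[0,0]))
    print('t',round(s['clock'],2),'pos',s['ee_pos'].round(1),'psi',psi.round(1),'F',s['ft_force'].round(1),'Ftool',(M.T@s['ft_force']).round(1),'q',s['joint_pos'].round(2),'g',round(s['grip_width'],3),'tilt',M[2].round(3)); return s,M,psi
E
python3 - <<'E'
from h import *
st(); a=snap('top','t1.png')[200:320,230:390]; b=snap('side','s1.png')[150:270,240:400]
cv2.imwrite('pics/v1.png',cv2.resize(np.vstack([a,b])[:,:,::-1],None,fx=2.5,fy=2.5,interpolation=cv2.INTER_CUBIC))
E
```

```text
t 2.77 pos [441.2  92.9 151.1] psi -21.8 F [-0.2  0.1  0.1] Ftool [-0.2 -0.  -0.1] q [ 0.03  0.32 -0.36  2.14  0.17  0.71 -2.39] g 0.001 tilt [-0.  0. -1.]
```

View pics/v1.png

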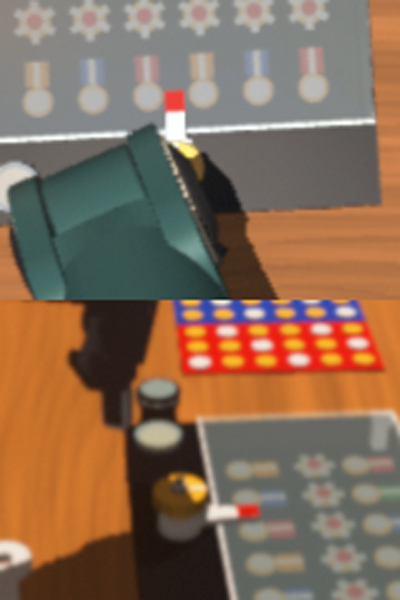

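The picture shows the shut fingers standing left of and nearer than the nut, with nothing touched. In the side view the nut top is at about (313,227). I'll cross the two views to check the stud.

```bash
python3 - <<'E'
from h import *
im=cv2.imread('pics/side0.png'); h=cv2.cvtColor(im,cv2.COLOR_BGR2HSV); m=cv2.inRange(h,(15,120,90),(36,255,255)); m2=m*0; m2[205:250,295:330]=m[205:250,295:330]
c=np.vstack(np.nonzero(m2)[::-1]).T; print('side yellow box',c.min(0),c.max(0))
print('nut centre z79 from top', onz('top',300.9,267.2,79).round(1), 'stud tip', onz('top',300.9,267.2,88).round(1))
for z in(72,79): 
    for P in((491,73,z),(492,74,z)): print(P,'->side',pix('side',P).round(1))
# rim extents of head in side: bounding of predicted circle top z79/bottom 65
a=np.linspace(0,6.28,60); Q=np.array([pix('side',(491+22*np.cos(t),73.3+22*np.sin(t),z)) for t in a for z in(65,79)]); print('pred box',Q.min(0).round(1),Q.max(0).round(1))
E
```

```text
side yellow box [300 219] [322 233]
nut centre z79 from top [490.4  73.1  79. ] stud tip [490.   72.8  88. ]
(491, 73, 72) ->side [310.3 228.1]
(492, 74, 72) ->side [310.8 227.8]
(491, 73, 79) ->side [310.3 225.3]
(492, 74, 79) ->side [310.8 225. ]
pred box [299.6 219.3] [321. 237.]
```

Request:
send_rows(targets=[0, 0, 2, 0, 0, 0, 2, 0, 0, 0, 2, 0, 0.6, 0, 0, 0, 0.6, 0, 0, 0, 0.5, 0, 0, 0, 0, 0, 0, 0, 0, 0, 0, 0])

```text
clock: 3.53
ee_pos: [458.3, 86.3, 92.3]
ee_rot: [0.982, -0.191, 0.001, -0.0]
ft_force: [-1.7, 0.4, 0.5]
grip_width: -0.002
finger_force: 0.0
```

Request:
send_rows(targets=[0.1, 0, 0, 0, 0.1, 0, 0, 0, 0, 0, 0, 0, 0, 0, 0, 0])

```text
clock: 3.87
ee_pos: [459.1, 85.8, 91.5]
ee_rot: [0.982, -0.19, 0.0, -0.0]
ft_force: [0.2, 0.6, 0.1]
grip_width: -0.002
finger_force: 0.0
```

Request:
send_rows(targets=[0.1, 0, 0, 0, 0, 0, 0, 0, 0, 0, 0, 0])

```text
clock: 4.12
ee_pos: [459.9, 85.4, 91.2]
ee_rot: [0.982, -0.191, -0.0, 0.0]
ft_force: [-0.4, 0.1, 0.2]
grip_width: 0.001
finger_force: 0.0
```

Request:
send_rows(targets=[0.1, 0, 0, 0, 0, 0, 0, 0, 0, 0, 0, 0])

```text
clock: 4.37
ee_pos: [460.7, 85.1, 91.2]
ee_rot: [0.982, -0.19, -0.0, 0.0]
ft_force: [-0.5, -0.1, 0.9]
grip_width: -0.001
finger_force: 0.5
```

```bash
python3 -c "
from h import *
st()"
```

```text
t 4.37 pos [460.7  85.1  91.2] psi -22.0 F [-0.5 -0.1  0.9] Ftool [-0.5  0.2 -0.9] q [ 0.01  0.45 -0.31  2.13  0.24  0.59 -2.43] g -0.001 tilt [-0.  0. -1.]
```

Request:
send_rows(targets=[0.1, 0, 0, 0, 0, 0, 0, 0, 0, 0, 0, 0])

```text
clock: 4.62
ee_pos: [460.8, 85.0, 91.1]
ee_rot: [0.982, -0.19, -0.001, 0.0]
ft_force: [-3.9, 1.8, 3.9]
grip_width: -0.005
finger_force: 2.7
```

Request:
send_rows(targets=[0.1, 0, 0, 0, 0, 0, 0, 0, 0, 0, 0, 0])

```text
clock: 4.87
ee_pos: [461.0, 84.9, 91.1]
ee_rot: [0.982, -0.19, -0.002, 0.0]
ft_force: [-8.3, 3.2, 6.1]
grip_width: -0.001
finger_force: 4.0
```

```bash
python3 -c "
from h import *
st()"
```

```text
t 4.87 pos [461.   84.9  91.1] psi -21.9 F [-8.3  3.2  6.1] Ftool [-8.9  0.1 -6. ] q [ 0.01  0.45 -0.32  2.13  0.24  0.6  -2.43] g -0.001 tilt [-0.003  0.001 -1.   ]
```

Request:
send_rows(targets=[0.012, 0.27, 0, -5, 0.012, 0.27, 0, -5, 0.012, 0.27, 0, -5, 0.012, 0.27, 0, -5, 0.012, 0.27, 0, -5, 0.012, 0.27, 0, -5])

```text
clock: 5.37
ee_pos: [459.6, 68.2, 91.1]
ee_rot: [0.997, 0.072, -0.001, 0.0]
ft_force: [-5.4, 1.2, 3.6]
grip_width: -0.0
finger_force: 2.5
```

```bash
cat >> h.py <<'E'
S=np.array([491.3,73.4])
def rel():
    s,M,psi=st(); d=np.array([*S,0])-s['ee_pos']; print('stud in tool',(M.T@d)[:2].round(2),'dist',np.hypot(*d[:2]).round(2))
E
python3 -c "
from h import *
rel()
b=snap('side','s2.png')[190:270,260:380]; cv2.imwrite('pics/v2.png',cv2.resize(b[:,:,::-1],None,fx=5,fy=5,interpolation=cv2.INTER_CUBIC))"
```

```text
t 5.37 pos [459.6  68.2  91.1] psi 8.3 F [-5.4  1.2  3.6] Ftool [-5.2 -2.  -3.6] q [ 0.15  0.47 -0.44  2.14  0.34  0.61 -1.96] g -0.0 tilt [-0.002  0.    -1.   ]
stud in tool [32.33 -0.55] dist 32.12
```

View pics/v2.png

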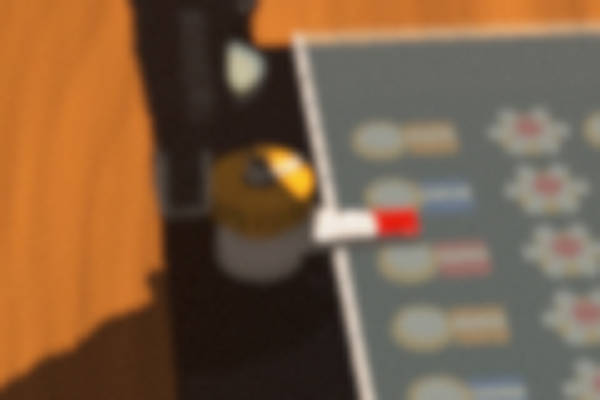

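The picture shows the shut fingertip on the near side of the rim. The white mark has moved anticlockwise to crop (290,160), so the nut is following. Tangential force is about 2 N, as expected.

Request:
send_rows(targets=[0.05, 0.27, 0, -5, 0.012, 0.27, 0, -5, 0.012, 0.27, 0, -5, 0.012, 0.27, 0, -5, 0.012, 0.27, 0, -5, 0.012, 0.27, 0, -5, 0.012, 0.27, 0, -5, 0.012, 0.27, 0, -5, 0.012, 0.27, 0, -5, 0.012, 0.27, 0, -5, 0.012, 0.27, 0, -5, 0.012, 0.27, 0, -5])

```text
clock: 6.42
ee_pos: [480.9, 43.2, 91.2]
ee_rot: [0.828, 0.561, 0.0, 0.0]
ft_force: [-0.5, -0.6, 1.1]
grip_width: 0.001
finger_force: 0.1
```

```bash
python3 -c "
from h import *
rel()"
```

```text
t 6.42 pos [480.9  43.2  91.2] psi 68.2 F [-0.5 -0.6  1.1] Ftool [-0.7 -0.2 -1.1] q [ 0.4   0.56 -0.69  2.08  0.56  0.69 -1.03] g 0.001 tilt [-0.     0.001 -1.   ]
stud in tool [31.89 -1.65] dist 31.93
```

```bash
cat >> h.py <<'E'
def mark(z=79.5,save=None):
    # angle (deg, world) of the white line: least-saturated bright direction on the nut's top face
    out={}
    for n in('side','top'):
        im=arm.read_camera(n)
        if save: cv2.imwrite(f'pics/{save}_{n}.png',im[:,:,::-1])
        h=cv2.cvtColor(cv2.resize(im,None,fx=4,fy=4,interpolation=cv2.INTER_CUBIC),cv2.COLOR_RGB2HSV).astype(float)
        sc=[]
        for a in range(0,360,5):
            v=[]
            for r in(11,14,17):
                u,w=(pix(n,(S[0]+r*np.cos(np.radians(a)),S[1]+r*np.sin(np.radians(a)),z))+.5)*4
                p=h[int(w),int(u)]; v.append((255-p[1])*(p[2]>110))
            sc.append(np.mean(v))
        o=np.argsort(sc)[::-1][:4]; out[n]=[(int(i)*5,int(sc[i])) for i in o]
    print('mark',out)
E
sed -i 's/^S=.*/S=np.array([490.8,73.5])/' h.py
python3 -c "
from h import *
mark(save='m3')"
```

```text
mark {'side': [(0, 33), (335, 32), (340, 30), (350, 30)], 'top': [(355, 57), (350, 57), (345, 0), (340, 0)]}
```

```bash
python3 -c "
import cv2,numpy as np
a=cv2.imread('pics/m3_side.png')[200:250,280:350];b=cv2.imread('pics/m3_top.png')[242:292,266:336]
cv2.imwrite('pics/v3.png',cv2.resize(np.hstack([a,b]),None,fx=5.7,fy=5.7,interpolation=cv2.INTER_CUBIC))"
```

```text
(no output)
```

View pics/v3.png

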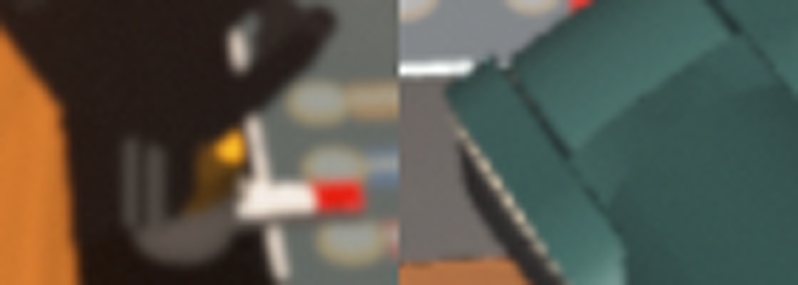

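The fingertip hides the nut in this picture; only its gold right side shows, at about (230,150). Force there had dropped to almost nothing, so I'll press in again before continuing.

Request:
send_rows(targets=[0.1, 0, 0, 0, 0.05, 0, 0, 0, 0, 0, 0, 0])

```text
clock: 6.77
ee_pos: [480.7, 43.7, 91.1]
ee_rot: [0.83, 0.558, -0.001, 0.001]
ft_force: [-0.2, -5.1, 1.3]
grip_width: -0.004
finger_force: 2.7
```

```bash
python3 -c "
from h import *
rel()"
```

```text
t 6.77 pos [480.7  43.7  91.1] psi 67.9 F [-0.2 -5.1  1.3] Ftool [-4.8  1.7 -1.3] q [ 0.4   0.55 -0.69  2.08  0.56  0.69 -1.04] g -0.004 tilt [-0.003  0.    -1.   ]
stud in tool [31.73 -1.87] dist 31.51
```

Request:
send_rows(targets=[0.08, 0.26, 0, -5, 0.028, 0.26, 0, -5, 0.028, 0.26, 0, -5, 0.028, 0.26, 0, -5, 0.028, 0.26, 0, -5, 0.028, 0.26, 0, -5, 0.028, 0.26, 0, -5, 0.028, 0.26, 0, -5])

```text
clock: 7.43
ee_pos: [502.1, 43.7, 91.3]
ee_rot: [0.587, 0.809, -0.002, 0.001]
ft_force: [0.6, -8.5, 2.0]
grip_width: -0.001
finger_force: 3.7
```

```bash
python3 -c "
from h import *
rel()"
```

```text
t 7.43 pos [502.1  43.7  91.3] psi 108.1 F [ 0.6 -8.5  2. ] Ftool [-8.3 -2.  -1.9] q [ 0.51  0.65 -0.84  2.03  0.7   0.78 -0.44] g -0.001 tilt [-0.005 -0.001 -1.   ]
stud in tool [32.3  -1.33] dist 31.91
```

Request:
send_rows(targets=[0.024, 0.26, 0, -5, 0.024, 0.26, 0, -5, 0.024, 0.26, 0, -5, 0.024, 0.26, 0, -5, 0.024, 0.26, 0, -5, 0.024, 0.26, 0, -5, 0.024, 0.26, 0, -5, 0.024, 0.26, 0, -5, 0.024, 0.26, 0, -5, 0.024, 0.26, 0, -5])

```text
clock: 8.27
ee_pos: [522.0, 63.2, 91.8]
ee_rot: [0.19, 0.982, -0.001, 0.003]
ft_force: [5.4, -3.8, 0.1]
grip_width: 0.001
finger_force: 3.3
```

```bash
python3 -c "
from h import *
rel()"
```

```text
t 8.27 pos [522.   63.2  91.8] psi 158.1 F [ 5.4 -3.8  0.1] Ftool [-6.5 -1.5 -0.1] q [ 0.58  0.77 -1.01  1.97  0.86  0.9   0.29] g 0.001 tilt [-0.005 -0.    -1.   ]
stud in tool [33.23 -2.06] dist 32.82
```

Request:
send_rows(targets=[0.03, 0.26, 0, -5, 0.03, 0.26, 0, -5, 0.03, 0.26, 0, -5, 0.03, 0.26, 0, -5, 0.03, 0.26, 0, -5, 0.03, 0.26, 0, -5, 0.03, 0.26, 0, -5, 0.03, 0.26, 0, -5, 0.03, 0.26, 0, -5, 0.03, 0.26, 0, -5])

```text
clock: 9.1
ee_pos: [519.2, 91.0, 92.2]
ee_rot: [-0.243, 0.97, 0.001, 0.004]
ft_force: [6.4, 1.7, -0.7]
grip_width: 0.001
finger_force: 3.3
```

```bash
sed -i 's/^S=.*/S=np.array([491.3,73.0])/' h.py; python3 -c "
from h import *
rel()"
```

```text
t 9.1 pos [519.2  91.   92.2] psi -151.8 F [ 6.4  1.7 -0.7] Ftool [-6.4 -1.5  0.7] q [ 0.61  0.89 -1.17  1.97  1.    1.01  1.01] g 0.001 tilt [-0.007 -0.001 -1.   ]
stud in tool [33.74 -2.68] dist 33.2
```

Request:
send_rows(targets=[0.05, 0.26, 0, -5, 0.035, 0.26, 0, -5, 0.035, 0.26, 0, -5, 0.035, 0.26, 0, -5, 0.035, 0.26, 0, -5, 0.035, 0.26, 0, -5, 0.035, 0.26, 0, -5, 0.035, 0.26, 0, -5, 0.035, 0.26, 0, -5, 0.035, 0.26, 0, -5])

```text
clock: 9.93
ee_pos: [495.8, 106.4, 92.3]
ee_rot: [-0.631, 0.776, 0.001, 0.004]
ft_force: [2.4, 6.2, 0.8]
grip_width: 0.003
finger_force: 3.2
```

```bash
python3 -c "
from h import *
rel()"
```

```text
t 9.93 pos [495.8 106.4  92.3] psi -101.7 F [2.4 6.2 0.8] Ftool [-6.5 -1.1 -0.7] q [ 0.65  0.99 -1.3   2.01  1.11  1.11  1.76] g 0.003 tilt [-0.007 -0.003 -1.   ]
stud in tool [34.23 -2.16] dist 33.66
```

Request:
send_rows(targets=[-1.5, 0, 0, 0, -1.5, 0, 0, 0, -1, 0, -2, 0, 0, 0, -4, 0, 0, 0, -2, 0])

```text
clock: 10.35
ee_pos: [502.9, 144.8, 174.1]
ee_rot: [-0.63, 0.777, 0.0, 0.002]
ft_force: [1.3, -0.2, 0.3]
grip_width: -0.001
finger_force: 0.0
```

```bash
python3 -c "
from h import *
rel(); mark(80.5,save='m4')
a=cv2.imread('pics/m4_side.png')[200:250,280:350];b=cv2.imread('pics/m4_top.png')[242:292,266:336]
cv2.imwrite('pics/v4.png',cv2.resize(np.hstack([a,b]),None,fx=5.7,fy=5.7,interpolation=cv2.INTER_CUBIC))"
```

```text
t 10.35 pos [502.9 144.8 174.1] psi -101.9 F [ 1.3 -0.2  0.3] Ftool [-0.1 -1.3 -0.3] q [ 0.62  0.91 -1.41  1.93  0.97  1.23  1.78] g -0.001 tilt [-0.003 -0.001 -1.   ]
stud in tool [73.11 -3.29] dist 72.69
mark {'side': [(355, 0), (350, 0), (345, 0), (340, 0)], 'top': [(105, 173), (110, 173), (115, 173), (100, 173)]}
```

View pics/v4.png

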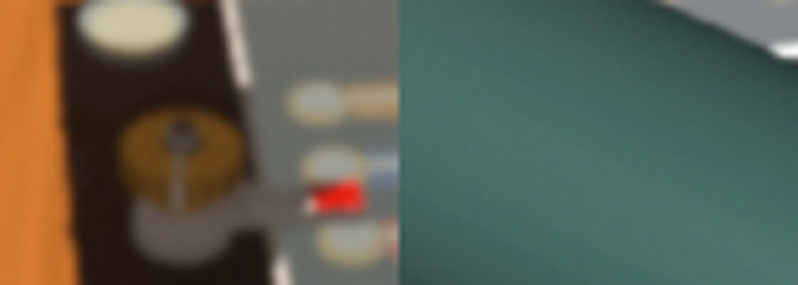

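In the side crop (shadowed) the white line points down the image, from (182,140) to (178,205), towards the camera. That is world angle about 268°, so the nut has turned about 263° of the 280° stroke. I'll refit the centre from the contact data, then swing back at height.

```bash
python3 - <<'E'
from h import *
D=np.array([(-21.9,461,84.9),(8.3,459.6,68.2),(67.9,480.7,43.7),(108.1,502.1,43.7),(158.1,522,63.2),(208.2,519.2,91),(258.3,495.8,106.4)])
u=np.c_[np.cos(np.radians(D[:,0])),np.sin(np.radians(D[:,0]))]
A=np.c_[u,-np.ones(7)]; b=(u*D[:,1:]).sum(1); x,*_=np.linalg.lstsq(A,b,rcond=None); print(x,(A@x-b).round(2))
a=onz('side',311.9,225.2,80.5); c=onz('side',311.2,234,80.5); print(a,c,np.degrees(np.arctan2(*(c-a)[1::-1])))
E
```

```text
[491.5054815  74.2279316  32.3571102] [-0.07  0.08 -0.01 -0.05  0.05 -0.02  0.02]
[494.23541328  71.12947844  80.5       ] [492.43110282  39.83184797  80.5       ] -93.29945343774195
```

Request:
send_rows(targets=[0.014, -0.893, 0, 7, 0.014, -0.893, 0, 7, 0.014, -0.893, 0, 7, 0.014, -0.893, 0, 7, 0.014, -0.893, 0, 7, 0.014, -0.893, 0, 7, 0.014, -0.893, 0, 7, 0.014, -0.893, 0, 7, 0.014, -0.893, 0, 7, 0.014, -0.893, 0, 7, 0.014, -0.893, 0, 7, 0.014, -0.893, 0, 7])

```text
clock: 11.45
ee_pos: [563.6, 65.3, 170.2]
ee_rot: [0.056, 0.998, -0.0, -0.0]
ft_force: [-0.5, -0.3, -0.5]
grip_width: -0.001
finger_force: 0.0
```

Request:
send_rows(targets=[0.014, -0.893, 0, 7, 0.014, -0.893, 0, 7, 0.014, -0.893, 0, 7, 0.014, -0.893, 0, 7, 0.014, -0.893, 0, 7, 0.014, -0.893, 0, 7, 0.014, -0.893, 0, 7, 0.014, -0.893, 0, 7, 0.014, -0.893, 0, 7, 0.014, -0.893, 0, 7, 0.014, -0.893, 0, 7, 0.014, -0.893, 0, 7])

```text
clock: 12.45
ee_pos: [493.3, -3.5, 170.5]
ee_rot: [0.71, 0.704, -0.0, -0.0]
ft_force: [0.5, -0.0, 0.4]
grip_width: -0.001
finger_force: 0.0
```

Request:
send_rows(targets=[0.014, -0.893, 0, 7, 0.014, -0.893, 0, 7, 0.014, -0.893, 0, 7, 0.014, -0.893, 0, 7, 0.014, -0.893, 0, 7, 0.014, -0.893, 0, 7, 0.014, -0.893, 0, 7, 0.014, -0.893, 0, 7, 0.014, -0.893, 0, 7, 0.014, -0.893, 0, 7, 0.014, -0.893, 0, 7, 0.014, -0.893, 0, 7])

```text
clock: 13.45
ee_pos: [417.7, 59.1, 170.8]
ee_rot: [0.999, 0.049, -0.0, 0.0]
ft_force: [0.7, -0.0, -0.6]
grip_width: -0.001
finger_force: 0.0
```

Request:
send_rows(targets=[0.014, -0.893, 0, 7, 0.014, -0.893, 0, 7, 0, 0, 0, 0, 0, 0, 0, 0])

```text
clock: 13.78
ee_pos: [417.6, 77.0, 170.9]
ee_rot: [0.998, -0.068, -0.0, 0.0]
ft_force: [0.0, 0.0, 0.1]
grip_width: -0.001
finger_force: 0.0
```

```bash
python3 -c "
from h import *
rel()"
```

```text
t 13.78 pos [417.6  77.  170.9] psi -7.7 F [0.  0.  0.1] Ftool [ 0.  -0.  -0.1] q [ 0.25  0.27 -0.57  2.17  0.21  0.75 -2.17] g -0.001 tilt [-0.  0. -1.]
stud in tool [73.63 -6.02] dist 73.83
```

Request:
send_rows(targets=[0, -0.24, 2.6, 0, 0, -0.24, 2.6, 0, 0, -0.25, 2.6, 0, 1.3, 0, 0, 0, 1.3, 0, 0, 0, 1.2, 0, 0, 0, 0.1, 0, 0, 0, 0.1, 0, 0, 0, 0.1, 0, 0, 0, 0.1, 0, 0, 0, 0.1, 0, 0, 0, 0, 0, 0, 0])

```text
clock: 14.78
ee_pos: [459.3, 78.0, 93.0]
ee_rot: [0.998, -0.069, -0.002, 0.001]
ft_force: [-5.7, 0.4, 3.1]
grip_width: 0.001
finger_force: 2.7
```

```bash
sed -i 's/^S=.*/S=np.array([491.5,74.2])/' h.py; python3 -c "
from h import *
rel()"
```

```text
t 14.78 pos [459.3  78.   93. ] psi -7.9 F [-5.7  0.4  3.1] Ftool [-5.7  0.4 -3.1] q [ 0.16  0.47 -0.48  2.13  0.37  0.62 -2.28] g 0.001 tilt [-0.004  0.002 -1.   ]
stud in tool [32.72 -0.79] dist 32.4
```

Request:
send_rows(targets=[0.065, 0.264, 0, -5, 0.018, 0.264, 0, -5, 0.018, 0.264, 0, -5, 0.018, 0.264, 0, -5, 0.018, 0.264, 0, -5, 0.018, 0.264, 0, -5, 0.018, 0.264, 0, -5, 0.018, 0.264, 0, -5, 0.018, 0.264, 0, -5, 0.018, 0.264, 0, -5, 0.018, 0.264, 0, -5, 0.018, 0.264, 0, -5])

```text
clock: 15.78
ee_pos: [472.0, 48.4, 93.1]
ee_rot: [0.898, 0.44, -0.003, 0.001]
ft_force: [-4.6, -4.4, 6.1]
grip_width: 0.003
finger_force: 3.4
```

```bash
python3 -c "
from h import *
rel()"
```

```text
t 15.78 pos [472.   48.4  93.1] psi 52.3 F [-4.6 -4.4  6.1] Ftool [-6.3 -0.9 -6. ] q [ 0.42  0.55 -0.73  2.1   0.58  0.7  -1.35] g 0.003 tilt [-0.006 -0.001 -1.   ]
stud in tool [32.85 -0.33] dist 32.34
```

Request:
send_rows(targets=[0.06, 0.264, -0.08, -5, 0.014, 0.264, -0.003, -5, 0.014, 0.264, -0.003, -5, 0.014, 0.264, -0.003, -5, 0.014, 0.264, -0.003, -5, 0.014, 0.264, -0.003, -5, 0.014, 0.264, -0.003, -5, 0.014, 0.264, -0.003, -5, 0.014, 0.264, -0.003, -5, 0.014, 0.264, -0.003, -5, 0.014, 0.264, -0.003, -5, 0.014, 0.264, -0.003, -5])

```text
clock: 16.78
ee_pos: [504.2, 44.4, 94.0]
ee_rot: [0.558, 0.83, -0.002, 0.001]
ft_force: [0.4, -3.1, -2.2]
grip_width: 0.002
finger_force: 1.8
```

```bash
python3 -c "
from h import *
rel()"
```

```text
t 16.78 pos [504.2  44.4  94. ] psi 112.2 F [ 0.4 -3.1 -2.2] Ftool [-3.  -0.8  2.3] q [ 0.58  0.7  -0.95  2.02  0.79  0.84 -0.44] g 0.002 tilt [-0.003 -0.002 -1.   ]
stud in tool [32.73 -0.31] dist 32.44
```

Request:
send_rows(targets=[0.13, 0.262, 0.03, -5, 0.022, 0.262, -0.003, -5, 0.022, 0.262, -0.003, -5, 0.022, 0.262, -0.003, -5, 0.022, 0.262, -0.003, -5, 0.022, 0.262, -0.003, -5, 0.022, 0.262, -0.003, -5, 0.022, 0.262, -0.003, -5, 0.022, 0.262, -0.003, -5, 0.022, 0.262, -0.003, -5, 0.022, 0.262, -0.003, -5, 0.022, 0.262, -0.003, -5])

```text
clock: 17.78
ee_pos: [523.7, 70.5, 94.5]
ee_rot: [0.068, 0.998, -0.001, 0.002]
ft_force: [5.0, -1.8, -3.3]
grip_width: -0.002
finger_force: 2.5
```

```bash
python3 -c "
from h import *
rel()"
```

```text
t 17.78 pos [523.7  70.5  94.5] psi 172.2 F [ 5.  -1.8 -3.3] Ftool [-5.1 -1.1  3.3] q [ 0.63  0.86 -1.13  1.96  0.96  0.99  0.45] g -0.002 tilt [-0.004 -0.001 -1.   ]
stud in tool [32.81 -0.62] dist 32.42
```

Request:
send_rows(targets=[0.07, 0.262, 0.06, -5, 0.024, 0.262, 0, -5, 0.024, 0.262, 0, -5, 0.024, 0.262, 0, -5, 0.024, 0.262, 0, -5, 0.024, 0.262, 0, -5, 0.024, 0.262, 0, -5, 0.024, 0.262, 0, -5, 0.024, 0.262, 0, -5, 0.024, 0.262, 0, -5, 0.024, 0.262, 0, -5, 0.024, 0.262, 0, -5])

```text
clock: 18.78
ee_pos: [510.5, 100.6, 94.6]
ee_rot: [-0.441, 0.898, 0.0, 0.003]
ft_force: [4.0, 3.0, -0.0]
grip_width: -0.002
finger_force: 2.2
```

```bash
python3 -c "
from h import *
rel()"
```

```text
t 18.78 pos [510.5 100.6  94.6] psi -127.7 F [ 4.  3. -0.] Ftool [-4.8 -1.4  0.1] q [ 0.65  0.99 -1.29  1.98  1.1   1.12  1.34] g -0.002 tilt [-0.005 -0.002 -1.   ]
stud in tool [32.96 -0.93] dist 32.51
```

Request:
send_rows(targets=[0.024, 0.262, 0, -5, 0.024, 0.262, 0, -5, 0, 0, 0, 0, -1.5, 0, 0, 0, -1.5, 0, 0, 0, -1, 0, -2, 0, 0, 0, -4, 0, 0, 0, -2, 0, 0, 0, 0, 0])

```text
clock: 19.53
ee_pos: [524.2, 138.8, 177.9]
ee_rot: [-0.514, 0.858, -0.001, 0.003]
ft_force: [0.8, 0.9, 0.1]
grip_width: 0.001
finger_force: 0.0
```

```bash
python3 -c "
from h import *
rel(); mark(83,save='m5')
a=cv2.imread('pics/m5_side.png')[200:250,280:350];b=cv2.imread('pics/m5_top.png')[242:292,266:336]
cv2.imwrite('pics/v5.png',cv2.resize(a,None,fx=8,fy=8,interpolation=cv2.INTER_CUBIC))"
```

```text
t 19.53 pos [524.2 138.8 177.9] psi -118.1 F [0.8 0.9 0.1] Ftool [-1.2 -0.3 -0.1] q [ 0.62  0.94 -1.42  1.88  0.99  1.26  1.53] g 0.001 tilt [-0.004 -0.004 -1.   ]
stud in tool [73.12 -0.82] dist 72.44
mark {'side': [(355, 0), (350, 0), (345, 0), (340, 0)], 'top': [(5, 175), (345, 174), (0, 174), (15, 174)]}
```

View pics/v5.png

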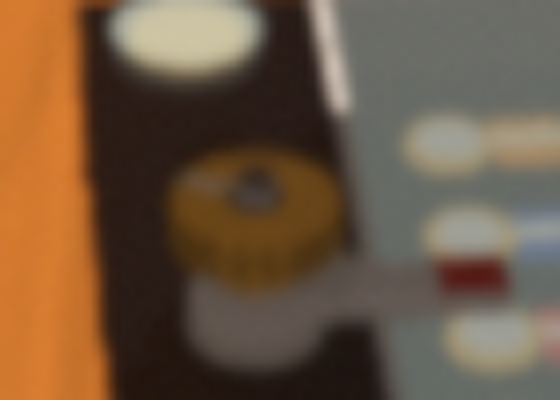

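The mark now points left in the side crop, from (255,190) to (178,178), i.e. world angle about 160°. That matches about 510° turned in total. I'll compute it and swing back at height.

```bash
python3 - <<'E'
from h import *
print('stud-centre px pred', pix('side',(*S,82)), pix('side',(*S,91)))
c=onz('side',302.6,222.4,81.9)[:2]; d=c-S; print(c,np.hypot(*d),np.degrees(np.arctan2(d[1],d[0])))
for a in(150,160,170,180): print(a,pix('side',(S[0]+20*np.cos(np.radians(a)),S[1]+20*np.sin(np.radians(a)),81.9)).round(1))
E
```

```text
stud-centre px pred [310.54990443 223.75707324] [310.56713855 220.09701462]
[475.20157827  79.42213514] 17.114591615146075 162.23415614766162
150 [302.1 221.1]
160 [301.4 222. ]
170 [300.9 222.9]
180 [300.8 223.8]
```

Request:
send_rows(targets=[0.045, -0.89, 0, 7, 0.045, -0.89, 0, 7, 0.045, -0.89, 0, 7, 0.045, -0.89, 0, 7, 0.045, -0.89, 0, 7, 0.045, -0.89, 0, 7, 0.045, -0.89, 0, 7, 0.045, -0.89, 0, 7, 0.045, -0.89, 0, 7, 0.045, -0.89, 0, 7, 0.045, -0.89, 0, 7, 0.045, -0.89, 0, 7])

```text
clock: 20.63
ee_pos: [556.2, 44.6, 172.1]
ee_rot: [0.195, 0.981, -0.001, -0.001]
ft_force: [-0.2, -0.2, -0.6]
grip_width: 0.001
finger_force: 0.0
```

Request:
send_rows(targets=[0.045, -0.89, 0, 7, 0.045, -0.89, 0, 7, 0.045, -0.89, 0, 7, 0.045, -0.89, 0, 7, 0.045, -0.89, 0, 7, 0.045, -0.89, 0, 7, 0.045, -0.89, 0, 7, 0.045, -0.89, 0, 7, 0.045, -0.89, 0, 7, 0.045, -0.89, 0, 7, 0.045, -0.89, 0, 7, 0.045, -0.89, 0, 7])

```text
clock: 21.63
ee_pos: [468.3, 1.1, 172.6]
ee_rot: [0.801, 0.598, -0.001, -0.001]
ft_force: [0.4, 0.1, 0.5]
grip_width: 0.002
finger_force: 0.0
```

Request:
send_rows(targets=[0.045, -0.89, 0, 7, 0.045, -0.89, 0, 7, 0.045, -0.89, 0, 7, 0.045, -0.89, 0, 7, 0.045, -0.89, 0, 7, 0.045, -0.89, 0, 7, 0.045, -0.89, 0, 7, 0.045, -0.89, 0, 7, 0.045, -0.89, 0, 7, 0.045, -0.89, 0, 7, 0, 0, 0, 0, 0, 0, 0, 0])

```text
clock: 22.63
ee_pos: [415.7, 66.4, 173.2]
ee_rot: [0.999, 0.037, -0.001, 0.0]
ft_force: [0.4, 0.0, -0.6]
grip_width: -0.003
finger_force: 0.0
```

```bash
python3 -c "
from h import *
rel()"
```

```text
t 22.63 pos [415.7  66.4 173.2] psi 4.2 F [ 0.4  0.  -0.6] Ftool [ 0.4 -0.   0.6] q [ 0.39  0.29 -0.71  2.17  0.27  0.77 -1.99] g -0.003 tilt [-0.002  0.001 -1.   ]
stud in tool [76.41 -2.37] dist 76.18
```

Request:
send_rows(targets=[0, -0.12, 2.6, 0, 0, -0.12, 2.6, 0, 0, 0, 2.6, 0, 1.4, 0, 0, 0, 1.4, 0, 0, 0, 1.3, 0, 0, 0, 0.1, 0, 0, 0, 0.1, 0, 0, 0, 0.1, 0, 0, 0, 0.1, 0, 0, 0, 0.05, 0, 0, 0, 0, 0, 0, 0])

```text
clock: 23.63
ee_pos: [459.3, 71.7, 95.3]
ee_rot: [0.999, 0.035, -0.002, 0.001]
ft_force: [-6.4, -0.1, 0.7]
grip_width: -0.003
finger_force: 2.7
```

```bash
python3 -c "
from h import *
rel()"
```

```text
t 23.63 pos [459.3  71.7  95.3] psi 4.0 F [-6.4 -0.1  0.7] Ftool [-6.4 -0.4 -0.7] q [ 0.26  0.49 -0.59  2.12  0.45  0.65 -2.13] g -0.003 tilt [-0.004  0.002 -1.   ]
stud in tool [32.7 -0.4] dist 32.3
```

Request:
send_rows(targets=[0.07, 0.262, 0, -5, 0.018, 0.262, -0.003, -5, 0.018, 0.262, -0.003, -5, 0.018, 0.262, -0.003, -5, 0.018, 0.262, -0.003, -5, 0.018, 0.262, -0.003, -5, 0.018, 0.262, -0.003, -5, 0.018, 0.262, -0.003, -5, 0.018, 0.262, -0.003, -5, 0.018, 0.262, -0.003, -5, 0.018, 0.262, -0.003, -5, 0.018, 0.262, -0.003, -5])

```text
clock: 24.63
ee_pos: [477.5, 45.2, 95.6]
ee_rot: [0.847, 0.532, -0.003, 0.001]
ft_force: [-5.2, -6.2, 1.8]
grip_width: 0.002
finger_force: 3.7
```

```bash
python3 -c "
from h import *
rel()"
```

```text
t 24.63 pos [477.5  45.2  95.6] psi 64.2 F [-5.2 -6.2  1.8] Ftool [-7.9 -2.  -1.8] q [ 0.5   0.6  -0.83  2.08  0.66  0.75 -1.2 ] g 0.002 tilt [-0.006 -0.002 -1.   ]
stud in tool [32.8   0.11] dist 32.18
```

Request:
send_rows(targets=[0.05, 0.262, -0.003, -5, 0.022, 0.262, -0.003, -5, 0.022, 0.262, -0.003, -5, 0.022, 0.262, -0.003, -5, 0.022, 0.262, -0.003, -5, 0.022, 0.262, -0.003, -5, 0.022, 0.262, -0.003, -5, 0.022, 0.262, -0.003, -5, 0.022, 0.262, -0.003, -5, 0.022, 0.262, -0.003, -5, 0.022, 0.262, -0.003, -5, 0.022, 0.262, -0.003, -5])

```text
clock: 25.63
ee_pos: [510.7, 48.3, 96.3]
ee_rot: [0.468, 0.884, -0.002, 0.002]
ft_force: [2.4, -6.3, -2.9]
grip_width: -0.002
finger_force: 3.0
```

```bash
python3 -c "
from h import *
rel()"
```

```text
t 25.63 pos [510.7  48.3  96.3] psi 124.2 F [ 2.4 -6.3 -2.9] Ftool [-6.5 -1.6  3. ] q [ 0.62  0.76 -1.03  2.    0.86  0.9  -0.29] g -0.002 tilt [-0.005 -0.002 -1.   ]
stud in tool [32.68 -1.19] dist 32.25
```

Request:
send_rows(targets=[0.05, 0.262, 0.03, -5, 0.024, 0.262, 0, -5, 0.024, 0.262, 0, -5, 0.024, 0.262, 0, -5, 0.024, 0.262, 0, -5, 0.024, 0.262, 0, -5, 0.024, 0.262, 0, -5, 0.024, 0.262, 0, -5, 0.024, 0.262, 0, -5, 0.024, 0.262, 0, -5, 0.024, 0.262, 0, -5, 0.024, 0.262, 0, -5])

```text
clock: 26.63
ee_pos: [523.7, 78.5, 96.6]
ee_rot: [-0.037, 0.999, -0.0, 0.002]
ft_force: [3.8, -0.6, -1.4]
grip_width: 0.003
finger_force: 2.0
```

Request:
send_rows(targets=[0.03, 0.262, 0, -5, 0.024, 0.262, 0, -5, 0.024, 0.262, 0, -5, 0.024, 0.262, 0, -5, 0.024, 0.262, 0, -5, 0, 0, 0, 0])

```text
clock: 27.13
ee_pos: [518.6, 92.3, 96.6]
ee_rot: [-0.252, 0.968, 0.0, 0.002]
ft_force: [4.0, 0.5, -0.6]
grip_width: -0.003
finger_force: 2.1
```

```bash
python3 -c "
from h import *
rel()"
```

```text
t 27.13 pos [518.6  92.3  96.6] psi -150.8 F [ 4.   0.5 -0.6] Ftool [-3.7 -1.5  0.6] q [ 0.65  0.97 -1.27  1.96  1.08  1.11  0.98] g -0.003 tilt [-0.004 -0.    -1.   ]
stud in tool [32.84 -2.55] dist 32.55
```

Request:
send_rows(targets=[-1.5, 0, 0, 0, -1.5, 0, 0, 0, -1, 0, -2, 0, 0, 0, -4, 0, 0, 0, -2, 0, 0, 0, 0, 0, 0, 0, 0, 0])

```text
clock: 27.72
ee_pos: [552.4, 111.2, 177.2]
ee_rot: [-0.25, 0.968, -0.0, 0.001]
ft_force: [0.2, -0.2, -0.4]
grip_width: -0.002
finger_force: 0.0
```

```bash
python3 -c "
from h import *
rel(); snap('side','m6_side.png')
a=cv2.imread('pics/m6_side.png')[190:260,270:370]
cv2.imwrite('pics/v6.png',cv2.resize(a,None,fx=8,fy=8,interpolation=cv2.INTER_CUBIC))"
```

```text
t 27.72 pos [552.4 111.2 177.2] psi -151.1 F [ 0.2 -0.2 -0.4] Ftool [-0.1 -0.2  0.4] q [ 0.63  0.91 -1.35  1.83  0.96  1.24  1.06] g -0.002 tilt [-0.002 -0.001 -1.   ]
stud in tool [71.5  -2.68] dist 71.26
```

View pics/v6.png

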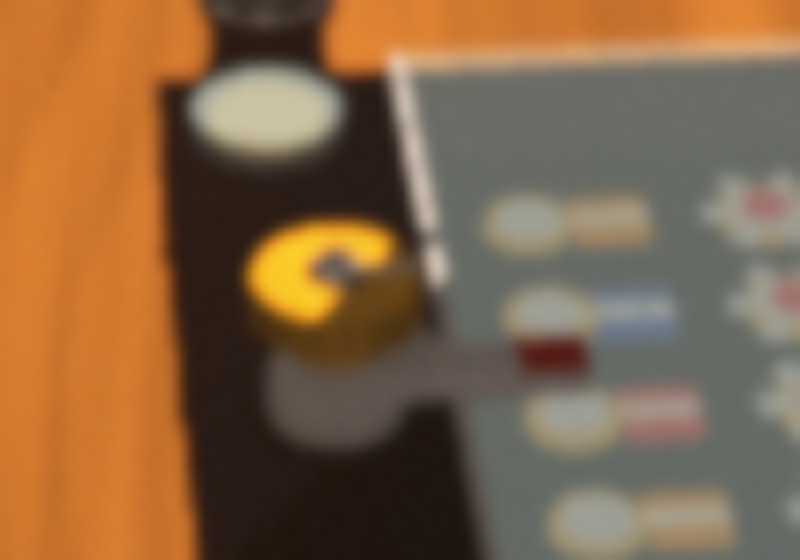

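The mark points right again, (340,265)→(420,268) in the crop, i.e. along the arm, so the nut is two full turns loose. The arm still lies over the cover. Next is the latch: spin, then come down beside the arm beyond the stop pin.

Request:
send_rows(targets=[0, 0, 0, 7.16, 0, 0, 0, 7.16, 0, 0, 0, 7.16, 0, 0, 0, 7.16, 0, 0, 0, 7.16, 0, 0, 0, 7.16, 0, 0, 0, 7.16, 0, 0, 0, 7.16, 0, 0, 0, 7.16, 0, 0, 0, 7.16, 0, 0, 0, 7.16, 0, 0, 0, 7.16])

```text
clock: 28.77
ee_pos: [551.2, 110.4, 174.8]
ee_rot: [0.48, 0.877, -0.001, -0.001]
ft_force: [-0.8, 0.4, -0.3]
grip_width: -0.003
finger_force: 0.0
```

Request:
send_rows(targets=[0, 0, 0, 7.16, 0, 0, 0, 7.16, 0, 0, 0, 7.16, 0, 0, 0, 7.16, -0.2, -1.35, 2, 0, 0, 0, 2, 0, 0, 0, 2, 0, 0, 0, 0, 0, 0, 0, 0, 0])

```text
clock: 29.52
ee_pos: [537.5, 107.7, 114.8]
ee_rot: [0.679, 0.734, -0.001, -0.001]
ft_force: [0.5, -0.8, 1.2]
grip_width: -0.002
finger_force: 0.0
```

```bash
cat >> h.py <<'E'
def lat():
    s,M,psi=st(); d=s['ee_pos'][:2]-S; a=np.radians(4.5); u=np.array([np.cos(a),np.sin(a)]); n=np.array([-u[1],u[0]]); print('along',(d@u).round(1),'left',(d@n).round(1),'tip z',(s['ee_pos'][2]-22).round(1),'stud in tool',(M.T@np.array([*-d,0]))[:2].round(2))
E
python3 -c "
from h import *
lat()"
```

```text
t 29.52 pos [537.5 107.7 114.8] psi 94.4 F [ 0.5 -0.8  1.2] Ftool [-0.8  0.4 -1.2] q [ 0.42  0.7  -0.9   1.91  0.7   0.89 -0.76] g -0.002 tilt [-0.    -0.004 -1.   ]
along 48.5 left 29.8 tip z 92.8 stud in tool [-29.86 -48.48]
```

Request:
send_rows(targets=[0, 0.15, 1.5, 0, 0, 0, 1.5, 0, 0, 0, 1.0, 0, 0, 0, 0.3, 0, 0, 0, 0, 0, -0.4, 0, 0, 0, -0.4, 0, 0, 0, -0.1, 0, 0, 0, 0, 0, 0, 0, 0, 0, 0, 0])

```text
clock: 30.35
ee_pos: [541.1, 99.0, 73.6]
ee_rot: [0.679, 0.734, 0.0, 0.0]
ft_force: [-0.2, 0.8, 0.5]
grip_width: -0.003
finger_force: 0.0
```

```bash
python3 -c "
from h import *
lat()"
```

```text
t 30.35 pos [541.1  99.   73.6] psi 94.4 F [-0.2  0.8  0.5] Ftool [ 0.8 -0.1 -0.5] q [ 0.4   0.75 -0.85  1.92  0.77  0.83 -0.8 ] g -0.003 tilt [-0.     0.001 -1.   ]
along 51.4 left 20.9 tip z 51.6 stud in tool [-20.93 -51.41]
```

Request:
send_rows(targets=[-0.1, 0, 0.15, 0, -0.1, 0, 0, 0, -0.1, 0, 0, 0, -0.272, 0.089, 0, 3, -0.272, 0.089, 0, 3, -0.272, 0.089, 0, 3, -0.272, 0.089, 0, 3])

```text
clock: 30.93
ee_pos: [544.7, 85.4, 71.7]
ee_rot: [0.753, 0.658, 0.0, -0.0]
ft_force: [0.1, 0.2, 0.4]
grip_width: -0.001
finger_force: 0.1
```

```bash
python3 -c "
from h import *
lat()"
```

```text
t 30.93 pos [544.7  85.4  71.7] psi 82.3 F [0.1 0.2 0.4] Ftool [ 0.2  0.  -0.4] q [ 0.39  0.73 -0.8   1.92  0.73  0.8  -0.95] g -0.001 tilt [ 0.  0. -1.]
along 53.9 left 7.0 tip z 49.7 stud in tool [-18.21 -51.24]
```

Request:
send_rows(targets=[-0.272, 0.089, 0, 3, -0.272, 0.089, 0, 3, -0.272, 0.089, 0, 3, -0.272, 0.089, 0, 3, -0.272, 0.089, 0, 3, -0.272, 0.089, 0, 3, -0.272, 0.089, 0, 3, -0.272, 0.089, 0, 3, -0.272, 0.089, 0, 3, -0.272, 0.089, 0, 3, -0.272, 0.089, 0, 3, -0.272, 0.089, 0, 3])

```text
clock: 31.93
ee_pos: [541.1, 51.8, 71.7]
ee_rot: [0.919, 0.393, 0.0, -0.0]
ft_force: [-0.0, 0.6, 0.2]
grip_width: -0.0
finger_force: 0.1
```

```bash
python3 -c "
from h import *
lat()"
```

```text
t 31.93 pos [541.1  51.8  71.7] psi 46.3 F [-0.   0.6  0.2] Ftool [ 0.4 -0.4 -0.2] q [ 0.36  0.67 -0.66  1.95  0.6   0.73 -1.43] g -0.0 tilt [ 0. -0. -1.]
along 47.7 left -26.2 tip z 49.7 stud in tool [-18.08 -51.36]
```

Request:
send_rows(targets=[-0.272, 0.089, 0, 3, -0.272, 0.089, 0, 3, -0.272, 0.089, 0, 3, -0.272, 0.089, 0, 3, -0.272, 0.089, 0, 3, -0.272, 0.089, 0, 3, -0.272, 0.089, 0, 3, -0.272, 0.089, 0, 3, -0.272, 0.089, 0, 3, -0.272, 0.089, 0, 3, -0.272, 0.089, 0, 3, -0.272, 0.089, 0, 3])

```text
clock: 32.93
ee_pos: [518.5, 26.8, 71.8]
ee_rot: [0.996, 0.09, 0.0, -0.0]
ft_force: [-1.1, -0.6, 0.2]
grip_width: 0.003
finger_force: 0.0
```

```bash
python3 -c "
from h import *
lat()"
```

```text
t 32.93 pos [518.5  26.8  71.8] psi 10.3 F [-1.1 -0.6  0.2] Ftool [-1.2  0.4 -0.2] q [ 0.3   0.59 -0.52  2.01  0.47  0.66 -1.92] g 0.003 tilt [ 0. -0. -1.]
along 23.2 left -49.4 tip z 49.8 stud in tool [-18.07 -51.51]
```

Request:
send_rows(targets=[-0.272, 0.089, 0, 3, -0.272, 0.089, 0, 3, 0, 0, 0, 0, 0, 0, 0, 0, 0.5, 0, 0, 0, 0.5, 0, 0, 0, 0.5, 0, -1, 0, 0, 0, -4, 0, 0, 0, -4, 0, 0, 0, -4, 0, 0, 0, -3, 0])

```text
clock: 33.85
ee_pos: [529.7, 26.0, 235.7]
ee_rot: [0.999, 0.04, 0.002, -0.0]
ft_force: [0.6, -0.7, 0.0]
grip_width: 0.003
finger_force: 0.0
```

Request:
send_rows(targets=[-3, 3, 0, 0, -3, 3, 0, 0, -3, 3, 0, 0, -2, 3, 0, 0, 0, 3, 0, 0, 0, 3, 0, 0, 0, 3, 0, 0, 0, 3, 0, 0, 0, 0, 0, 0, 0, 0, 0, 0])

```text
clock: 34.68
ee_pos: [439.3, -222.3, 232.2]
ee_rot: [0.999, 0.038, 0.0, -0.0]
ft_force: [0.4, 0.6, 0.2]
grip_width: -0.002
finger_force: 0.0
```

```bash
python3 -c "
from h import *
st(); a=snap('top','t9.png')[200:320,170:330]; b=snap('side','s9.png')[180:300,260:420]
cv2.imwrite('pics/v9.png',cv2.resize(np.hstack([a,b])[:,:,::-1],None,fx=2.5,fy=2.5,interpolation=cv2.INTER_CUBIC))"
```

```text
t 34.68 pos [ 439.3 -222.3  232.2] psi 4.3 F [0.4 0.6 0.2] Ftool [ 0.5 -0.5 -0.2] q [ 0.85  0.28 -0.53  1.97  0.17  0.93 -1.25] g -0.002 tilt [ 0.001 -0.    -1.   ]
```

View pics/v9.png

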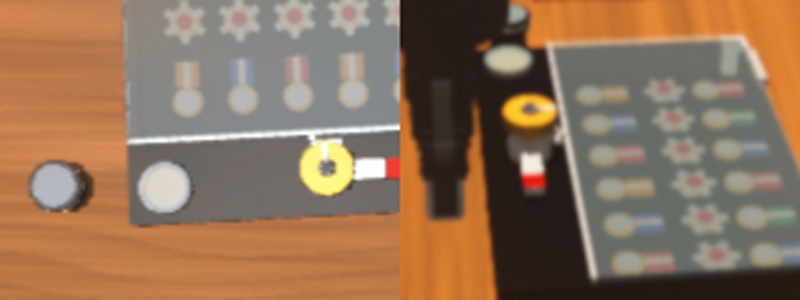

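The last picture shows the latch arm along the ledge, with its red end at top-crop (393,168), clear of the cover. The white nut mark is back near its start direction, the capsule and loupe are unmoved, and the arm is clear. I'm handing in.

```bash
python3 -c "
from rig import arm
print(arm.sign_off())"
```

```text
the job is handed in; nothing more can be done
None
```

The nut is two full turns loose, the latch arm is swung about 90° clockwise clear of the cover, the capsule and loupe look undisturbed (the coin tube was not checked at the end), and the job was handed in at about 35 s with no verdict shown.

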